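# Rack the enamel samples

### The arm

A 6-joint arm with a two-finger parallel gripper is mounted at the origin on a cart in front of the work surface, level with it; the furniture and walls round the work are solid. World frame = base frame: x ahead of the robot, y to its left, z up, the work surface at z = 0. Lengths are in m, angles in rad, forces in N, time in s.
With the tool pointing down it reaches from about 0.35 to 0.775 m from the base axis. Payload 7.3 kg.
Tool frame: the origin (TCP) lies at the very end of the fingers, on their centre line; the grasp point (between the pads) lies 19 mm behind it; z points along the fingers, y is the line along which they close (so a half turn about z gives the same grasp; the last joint's range is limited). The gripper opens to 92 mm and grips with 3 to 60 N. Pads are 19 mm wide; open, the fingers measure 130 mm over their backs; the gripper's body (75 mm by 190 mm) begins 47 mm behind the grasp point.
Start: joints at [1.121, 0.342, 1.524, -0, 1.275, -0.146], TCP at [0.157, 0.501, 0.227] pointing down, gripper open.
Joint ranges: [-2.53, 2.53], [-0.77, 2.02], [0.04, 2.7], [-1, 4.14], [0.28, 2.66], [-3.11, 3.11]. Speed limits (rad/s): [2.57, 2.57, 3.14, 3.14, 3.14, 3.14].

### API

Orientations are given as a unit quaternion [w, x, y, z].
In Python, from rig import bot gives the robot as it stands. Calls block until the motion is done:
- bot.move_to(position, orientation): joint-space move of the TCP to a pose.
- bot.move_l(position, frame=None, speed=0.15, contact_N=None): straight line of the TCP; frame=None keeps the orientation; speed is the mean speed in m/s. With contact_N (N) it stops when the force on the tool has changed by that much, and returns True; else False.
- bot.move_j(angles): joint-space move.
- bot.let_go() and bot.grasp(newtons=None): open the fingers fully, or close them until they stop; newtons is the grip in N (None keeps the last).
- bot.pause(seconds).
- bot.ik(position, orientation): joint angles nearest the present ones, or None.
- bot.observe(): the state.
- bot.get_image(name): name is "scene" or "top" or "wrist"; returns a dict with "image" (480x640x3 uint8, blue, green, red), "K" (3x3 intrinsics, pixels), "xyz" and "attitude" of the camera in the world. Camera axes: x right, y down, z forward; pixel columns grow to the right and rows downward; lengths in m; the calibration is good to about 2 mm. The wrist camera is an equidistant fisheye: a pixel r from the principal point sees the ray r / f radians off the axis. A picture is of the moment at which its call begins. There is no depth.
A pose or a line that the arm cannot do raises bot.PlanningError and nothing moves.
- bot.hand_in(): hands the job in; it is judged then, once.
The state is a dict: "time": time; "q": joint angles; "dq": joint speeds; "effort": joint torques, N m; "eef_pos": TCP position; "orientation": TCP orientation; "wrist_force": force on the tool from outside, world axes, zero at the start; "moment": the same for the moment, N m; "opening": finger opening in m; "gripper_force": force on a finger pad.
Only numpy, scipy, OpenCV 4.12 (cv2) and the standard library are available. Lean on these libraries where they do the work, as an engineer would, in place of code of your own. Each camera call takes 0.05 s, during which the arm holds its last target. There are 200 camera calls.

### The job

Move the four enamel sample plaques one by one from the slotted wooden cooling rack to the display board, so that they stand in the order of the board's coloured bays: each plaque in the bay of its own colour. Leave each one lower edge down behind the front lip, about centred across the bay and leaning back against its backstop, and let none fall over flat on the way.

Things in the scene. Friction and masses are not known exactly. Their poses are not given: they have to be found in the camera images.
- slot_rack: dark wooden block 190 x 92 x 20 mm with four slots in a row along its x axis, at x = -66, -22, 22, 66 mm; origin at the centre of its underside, on a low riser whose top is 70 mm above the worktop. Each slot is 14 mm wide (x), 50 mm long (y) and 14 mm deep, so a plaque in it stands upright with its lower edge 6 mm above that
- board: light wooden board 236 x 100 x 8 mm, four bays on it in a row along its x axis, 56 mm apart; origin under its centre, on the same riser. A plaque lowered upright into a bay, width along the bay's y, centred 4 mm to the -x side of the bay's origin, meets the sole with its lower edge 11 mm above that origin; released, it tips back on to the backstop by itself
- plaque_red: red enamel sample plaque, a plate 10 mm thick (its x axis) x 44 mm wide (its y axis) x 66 mm tall (its z axis), about 60 g, both faces alike, thin copper core; origin at the centre of its lower edge face. Starts upright in a slot of slot_rack, any of the four; grip it near its top across the 44 mm width, fingers at its two narrow sides
- plaque_blue: blue enamel sample plaque, a plate 10 mm thick (its x axis) x 44 mm wide (its y axis) x 66 mm tall (its z axis), about 60 g, both faces alike, thin copper core; origin at the centre of its lower edge face. Starts upright in a slot of slot_rack, any of the four; grip it near its top across the 44 mm width, fingers at its two narrow sides
- plaque_green: green enamel sample plaque, a plate 10 mm thick (its x axis) x 44 mm wide (its y axis) x 66 mm tall (its z axis), about 60 g, both faces alike, thin copper core; origin at the centre of its lower edge face. Starts upright in a slot of slot_rack, any of the four; grip it near its top across the 44 mm width, fingers at its two narrow sides
- plaque_white: white enamel sample plaque, a plate 10 mm thick (its x axis) x 44 mm wide (its y axis) x 66 mm tall (its z axis), about 60 g, both faces alike, thin copper core; origin at the centre of its lower edge face. Starts upright in a slot of slot_rack, any of the four; grip it near its top across the 44 mm width, fingers at its two narrow sides
- bay_red: red display bay, fixed, 76 mm wide (y); origin at centre of its underside, on the board 78 mm above the worktop, x from lip to backstop. Red front lip x -29 to -21 mm, 19 mm high; metal sole sloping down from 14 mm high at x -21 to 6 mm at x +8 mm; there a red flat backstop rises 40 mm, leaning 15 degrees to +x (top at x 19, 45 mm high)
- bay_blue: blue display bay, fixed, 76 mm wide (y); origin at centre of its underside, on the board 78 mm above the worktop, x from lip to backstop. Blue front lip x -29 to -21 mm, 19 mm high; metal sole sloping down from 14 mm high at x -21 to 6 mm at x +8 mm; there a blue flat backstop rises 40 mm, leaning 15 degrees to +x (top at x 19, 45 mm high)
- bay_green: green display bay, fixed, 76 mm wide (y); origin at centre of its underside, on the board 78 mm above the worktop, x from lip to backstop. Green front lip x -29 to -21 mm, 19 mm high; metal sole sloping down from 14 mm high at x -21 to 6 mm at x +8 mm; there a green flat backstop rises 40 mm, leaning 15 degrees to +x (top at x 19, 45 mm high)
- bay_white: white display bay, fixed, 76 mm wide (y); origin at centre of its underside, on the board 78 mm above the worktop, x from lip to backstop. White front lip x -29 to -21 mm, 19 mm high; metal sole sloping down from 14 mm high at x -21 to 6 mm at x +8 mm; there a white flat backstop rises 40 mm, leaning 15 degrees to +x (top at x 19, 45 mm high)
Mind the look-alikes: they are no part of the job. There is more than one size of the plaque_red; the job needs the larger.

How it is judged:
By the outcome, as a careful person would: the job done as asked, in the order asked, and still so for the second after the job is handed in, with the robot touching nothing.
It also fails if it takes over 109 s, if anything falls off the work surface, if the arm or the gripper's body presses on something with over 40 N, if the wrist force passes 120 N, or if a joint passes its speed limit or range.

## Working session

There is one attempt and no reset: what is moved stays moved. The work goes in short steps, each a Python script; the robot and the scene stay as the last script left them, time stands still between calls to the robot, and variables do not carry over. Pictures are saved under pics/ and viewed, at most 14 in all, crops included, and the job is handed in when it is done.

```bash
ls; mkdir -p pics; python3 - <<'E'
from rig import bot
import cv2,numpy as np
for n in("top","scene"):
    d=bot.get_image(n);cv2.imwrite(f"pics/{n}0.png",d["image"]);np.savez(f"{n}0.npz",**d);print(n,d["K"].tolist(),d["xyz"],d["attitude"])
print(bot.observe())
E
```

```text
pics
top [[445.74066416867737, 0.0, 318.5463443595192], [0.0, 445.74066416867737, 241.42246638527803], [0.0, 0.0, 1.0]] [0.56475474 0.11952341 0.96283314] [ 0.04202816 -0.70028202  0.71188221 -0.0325952 ]
scene [[590.0661195685364, 0.0, 319.0197660761245], [0.0, 590.0661195685364, 234.5546648452892], [0.0, 0.0, 1.0]] [ 0.16898618 -0.59558653  0.54767934] [-0.48471743  0.82326078 -0.25090702  0.15600118]
{'time': 0.1, 'q': array([ 1.12099083e+00,  3.42638430e-01,  1.52492714e+00, -3.22100313e-05,
        1.27543014e+00, -1.45988961e-01]), 'dq': array([ 1.62951652e-03, -2.21584014e-03, -3.34459576e-03,  8.68592394e-04,
       -7.42102023e-05, -9.16957988e-04]), 'effort': array([ 1.62940312e-03, -4.32004845e+01, -2.44699091e+01,  7.19941081e-02,
        5.24159241e-02, -4.34139952e-05]), 'eef_pos': array([0.15687815, 0.5006181 , 0.22612009]), 'orientation': array([-1.91180054e-04,  1.51320018e-01,  9.88484577e-01, -6.75150797e-04]), 'wrist_force': array([ 0.91882946,  0.42060028, -0.21936956]), 'moment': array([ 0.00643746, -0.00024941, -0.01036273]), 'gripper_force': 0.0, 'opening': 0.09160702745102783}
```

View pics/top0.png

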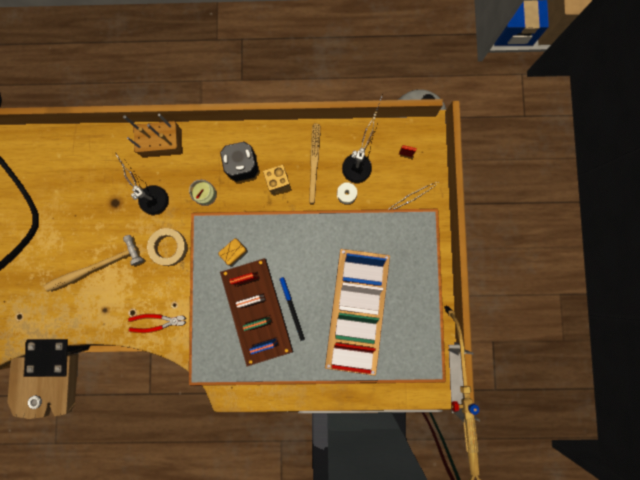

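View pics/scene0.png

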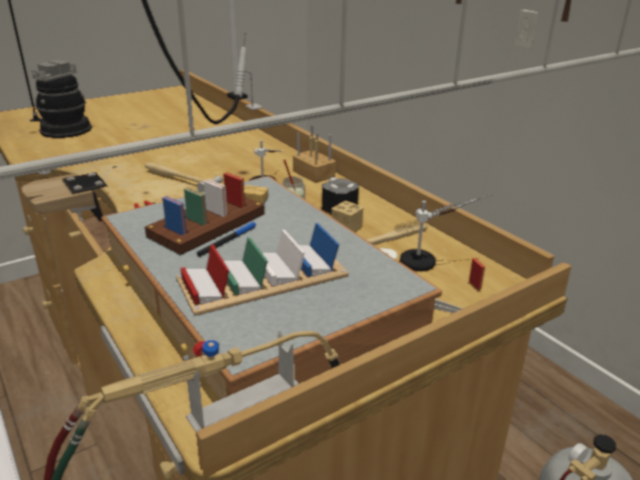

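The top view shows the rack with red (243,278), white (250,300), green (256,323) and blue (263,347). The board has blue (365,262), white (361,290), green (357,325) and red (353,355), with the lips nearer the robot and the backstops farther away. The small red decoy is at (408,151), and the scene view agrees. Next I'll take close wrist views.

```bash
cat > h.py <<'E'
from rig import bot
import cv2,numpy as np
from scipy.spatial.transform import Rotation as Ro
def rot(q): return Ro.from_quat([q[1],q[2],q[3],q[0]])
def rays(d,px,fish):
    K=np.asarray(d["K"]);p=(np.atleast_2d(px).astype(float)-K[:2,2])/[K[0,0],K[1,1]]
    if fish:
        r=np.linalg.norm(p,axis=1,keepdims=True)+1e-12
        v=np.hstack([p/r*np.sin(r),np.cos(r)])
    else: v=np.hstack([p,np.ones((len(p),1))])
    return rot(d["attitude"]).apply(v)
def plane(d,px,z,fish=True):
    v=rays(d,px,fish);c=np.asarray(d["xyz"]);return c+v*((z-c[2])/v[:,2])[:,None]
def down(yaw):  # tool y axis in the world xy-plane at angle yaw+90deg, tool z down
    R=np.array([[-np.cos(yaw),-np.sin(yaw),0],[-np.sin(yaw),np.cos(yaw),0],[0,0,-1]]).T
    R=np.column_stack([[-np.cos(yaw),-np.sin(yaw),0],[-np.sin(yaw),np.cos(yaw),0],[0,0,-1]])
    q=Ro.from_matrix(R).as_quat();return np.array([q[3],*q[:3]])
def snap(n,name):
    d=bot.get_image(n);cv2.imwrite(f"pics/{name}.png",d["image"]);np.savez(f"{name}.npz",**d);return d
E
python3 - <<'E'
from h import *
t=dict(np.load("top0.npz"))
P=plane(t,[[243,278],[263,347],[353,355],[365,262]],.13,False);print(P)
a=P[0]-P[1];b=P[3]-P[2];ya=np.arctan2(a[1],a[0]);yb=np.arctan2(b[1],b[0]);print(ya,yb)
for nm,c,y in(("rack",(P[0]+P[1])/2,ya),("board",(P[2]+P[3])/2,yb)):
  for i,dx in enumerate((-.06,.02)):
    p=[c[0]+dx,c[1],.30]
    try: bot.move_to(p,down(y))
    except bot.PlanningError as e: print(nm,i,e);continue
    bot.pause(.3);d=snap("wrist",f"{nm}{i}");print(nm,i,p,d["xyz"],d["attitude"],bot.observe()["time"])
print(d["K"])
E
```

```text
[[0.58685775 0.27209738 0.13      ]
 [0.45993386 0.23500588 0.13      ]
 [0.44330394 0.07025929 0.13      ]
 [0.61298833 0.04382917 0.13      ]]
0.2843170567855138 -0.1545188301000754
rack 0 [np.float64(0.4633958074319993), np.float64(0.2535516326707643), 0.3] [0.38651008 0.23056452 0.4577523 ] [0.09054811 0.59250733 0.79127607 0.12090612] 1.9333
rack 1 [np.float64(0.5433958074319993), np.float64(0.2535516326707643), 0.3] [0.46604815 0.23029257 0.45837866] [0.09080167 0.59257824 0.7911426  0.12124137] 2.7
board 0 [np.float64(0.46814613532906185), np.float64(0.0570442324118674), 0.3] [0.38959954 0.06950051 0.45756786] [0.11455442 0.75031296 0.64362812 0.09823739] 3.9
board 1 [np.float64(0.5481461353290619), np.float64(0.0570442324118674), 0.3] [0.46855273 0.06897307 0.45833889] [0.11505142 0.75072962 0.64300608 0.09854638] 4.6667
[[371.64829954   0.         317.73816098]
 [  0.         371.64829954 238.20075103]
 [  0.           0.           1.        ]]
```

```bash
python3 - <<'E'
import cv2,numpy as np
for n in("rack","board"):
    a,b=[cv2.imread(f"pics/{n}{i}.png") for i in(0,1)]
    cv2.imwrite(f"pics/{n}_01.png",np.hstack([a[:,120:520],b[:,120:520]]))
E
```

```text
(no output)
```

View pics/rack_01.png

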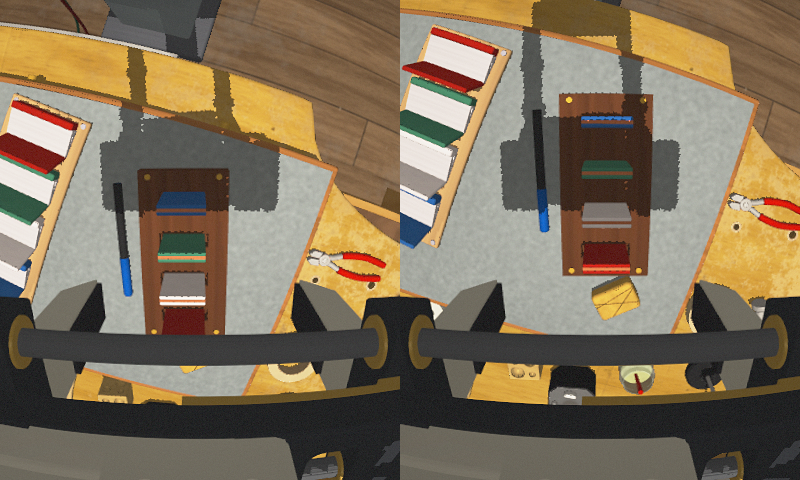

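View pics/board_01.png

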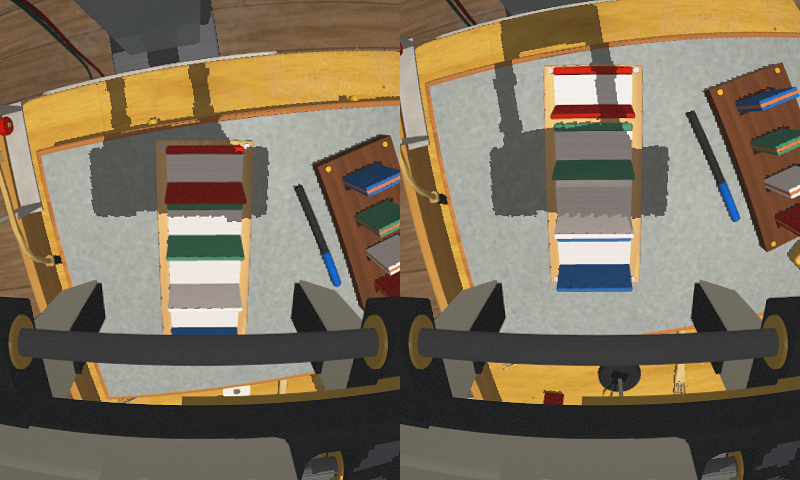

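Both wrist views show the rack and board clearly. In rack1 (full-image columns are crop x minus 280), the plaques are at about y 122, 172, 215 and 257. In board1, the bays run from the red lip at y 70 to the blue backstop at y 270. I'll zoom in for edges.

```bash
python3 - <<'E'
import cv2,numpy as np
a=cv2.imread("pics/rack1.png")[85:285,270:380]; b=cv2.imread("pics/rack0.png")[160:335,250:360]
f=lambda x:cv2.convertScaleAbs(cv2.resize(x,None,fx=3,fy=3,interpolation=cv2.INTER_NEAREST),alpha=1.4)
A,B=f(a),f(b);B=cv2.copyMakeBorder(B,0,A.shape[0]-B.shape[0],0,0,cv2.BORDER_CONSTANT)
cv2.imwrite("pics/z1.png",np.hstack([A,B]))
c=cv2.imread("pics/board1.png")[60:300,255:375]; d=cv2.imread("pics/board0.png")[130:335,270:380]
f=lambda x:cv2.convertScaleAbs(cv2.resize(x,None,fx=2.5,fy=2.5,interpolation=cv2.INTER_NEAREST),alpha=1.3)
A,B=f(c),f(d);B=cv2.copyMakeBorder(B,0,A.shape[0]-B.shape[0],0,0,cv2.BORDER_CONSTANT)
cv2.imwrite("pics/z2.png",np.hstack([A,B]))
E
```

```text
(no output)
```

View pics/z1.png

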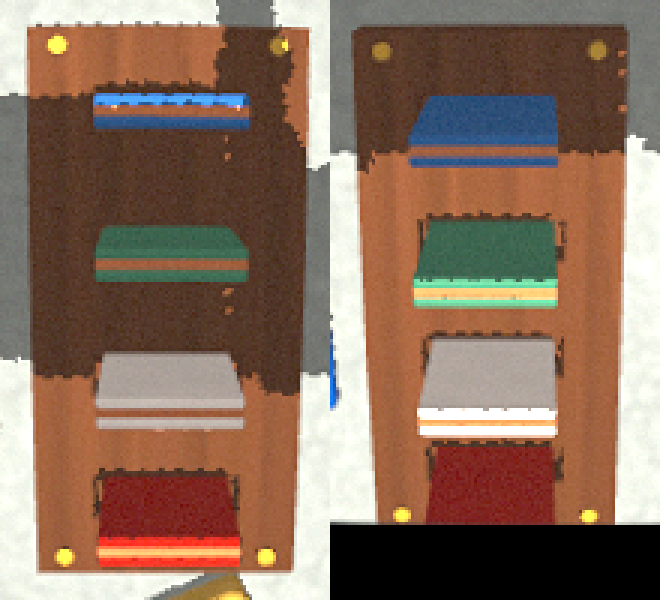

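View pics/z2.png

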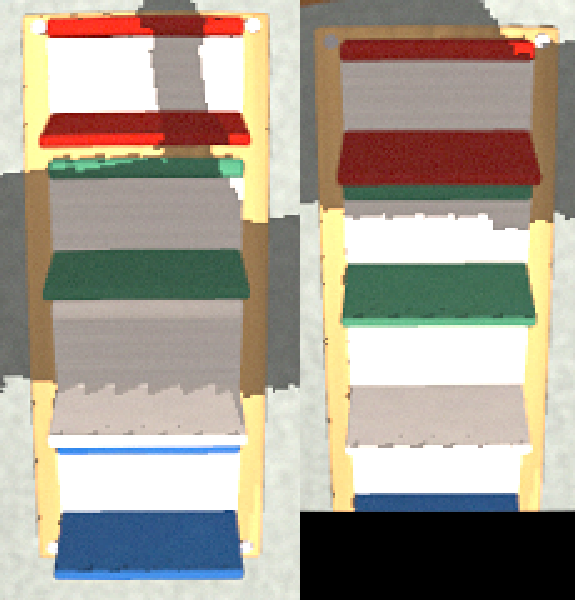

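Zoomed view. In rack1, the top-face centres are at zoom y 111, 264, 414 and 552 over x 94–245. In board1, the backstop front-top edges are at zoom y 137 (red), 435 (white) and 570 (blue). Now I'll turn these into positions and triangulate.

```bash
cat > meas.py <<'E'
from h import *
L=lambda n:dict(np.load(n+".npz"))
r0,r1,b0,b1=[L(n) for n in("rack0","rack1","board0","board1")]
def z(o,s,off,pts): return np.array([[o[0]+(x-off+.0)/s-.5,o[1]+y/s-.5] for x,y in pts])
def tri(d,p,e,q):
    out=[]
    for u,v in zip(rays(d,p,True),rays(e,q,True)):
        A=np.column_stack([u,-v]);k=np.linalg.lstsq(A,e["xyz"]-d["xyz"],rcond=None)[0]
        out.append((d["xyz"]+k[0]*u+e["xyz"]+k[1]*v)/2)
    return np.array(out)
R1={"blue":[(94,111),(249,112)],"green":[(96,264),(248,265)],"white":[(96,414),(243,415)],"red":[(98,552),(240,553)]}
R0={"blue":[(410,151),(558,152)],"green":[(414,296),(558,295)],"white":[(417,422),(557,422)]}
R1={k:z((270,85),3,0,v) for k,v in R1.items()};R0={k:z((250,160),3,330,v) for k,v in R0.items()}
B1={"red":[(41,137),(249,138)],"white":[(50,435),(247,436)],"blue":[(55,570),(243,571)]}
B0={"green":[(342,320),(535,320)],"white":[(346,446),(532,446)]}
B1={k:z((255,60),2.5,0,v) for k,v in B1.items()};B0={k:z((270,130),2.5,300,v) for k,v in B0.items()}
E
python3 - <<'E'
from meas import *
np.set_printoptions(precision=4,suppress=True)
for k in R0: print("tri",k,tri(r0,R0[k],r1,R1[k]))
print("tri bay white",tri(b0,B0["white"],b1,B1["white"]))
def rep(n,k,d,p,zz):
    P=plane(d,p,zz);v=P[0]-P[1];print(n,k,P.mean(0),"len",np.linalg.norm(v),"yaw",np.arctan2(-v[0],v[1])%np.pi)
for k in R1: rep("rack1",k,r1,R1[k],.142)
for k in R0: rep("rack0",k,r0,R0[k],.142)
for k in B1: rep("board1",k,b1,B1[k],.123)
for k in B0: rep("board0",k,b0,B0[k],.123)
E
```

```text
tri blue [[0.467  0.2159 0.1406]
 [0.4548 0.2575 0.1421]]
tri green [[0.5082 0.2285 0.1463]
 [0.4966 0.27   0.1439]]
tri white [[0.5517 0.2402 0.141 ]
 [0.5406 0.283  0.1375]]
tri bay white [[0.5616 0.0127 0.1232]
 [0.5736 0.0869 0.1228]]
rack1 blue [0.4609 0.2366 0.142 ] len 0.04335882996216107 yaw 0.2835172510468751
rack1 green [0.5028 0.2492 0.142 ] len 0.043352555620493935 yaw 0.28129379587991554
rack1 white [0.5455 0.2612 0.142 ] len 0.043263796113575226 yaw 0.27865241324219214
rack1 red [0.5874 0.2736 0.142 ] len 0.0435335710098293 yaw 0.2761560316154186
rack0 blue [0.4607 0.2369 0.142 ] len 0.043127903458117844 yaw 0.2760350657781636
rack0 green [0.5036 0.2495 0.142 ] len 0.043650506296328856 yaw 0.2943978653877082
rack0 white [0.5448 0.2612 0.142 ] len 0.04441453403838446 yaw 0.2906775976182776
board1 red [0.4579 0.0659 0.123 ] len 0.07403374824900173 yaw 2.9792839705774
board1 white [0.5676 0.0499 0.123 ] len 0.07452930018445392 yaw 2.9819282570396726
board1 blue [0.6231 0.0413 0.123 ] len 0.07495755305545114 yaw 2.9823887030687506
board0 green [0.5133 0.0575 0.123 ] len 0.07438376094002964 yaw 2.988115563249905
board0 white [0.5676 0.0497 0.123 ] len 0.07579167999371536 yaw 2.9860195708828248
```

Heights agree with the text: plaque tops at 0.142 and backstop tops at 0.123. I'll do one full transfer (red), then check it.

```bash
cat > job.py <<'E'
from h import *
YR,YB=.282,-.154
P={"blue":(.4609,.2367),"green":(.5031,.2493),"white":(.5452,.2612),"red":(.5874,.2736)}
u=np.array([np.cos(YB),np.sin(YB)])
S=np.array([[.4579,.0659],[.5133,.0575],[.5676,.0498],[.6231,.0413]]) # backstop top edges
C=S.mean(0)
B={k:C+(i-1.5)*.056*u-.023*u for i,k in enumerate(("red","green","white","blue"))}
def transfer(k):
    x,y=P[k]; T=lambda z:[x,y,z]; G=lambda z:[*B[k],z]
    bot.let_go() if bot.observe()["opening"]<.09 else None
    bot.move_to(T(.19),down(YR)); bot.move_l(T(.109),speed=.12)
    bot.grasp(20); o=bot.observe(); print(k,"grip",o["opening"],o["gripper_force"])
    bot.move_l(T(.225),speed=.12); print(" lifted",bot.observe()["opening"])
    bot.move_to(G(.225),down(YB)); bot.move_l(G(.132),speed=.12)
    c=bot.move_l(G(.114),speed=.02,contact_N=2.5)
    o=bot.observe(); print(" contact",c,o["eef_pos"],o["wrist_force"])
    p=o["eef_pos"]; bot.let_go(); bot.pause(.5); bot.move_l([p[0],p[1],.225],speed=.15)
    print(" t",bot.observe()["time"])
E
python3 - <<'E'
from job import *
print(B)
transfer("red")
p=bot.observe()["eef_pos"];bot.move_to([.50,.06,.30],down(YB));bot.pause(.2);d=snap("wrist","c1")
cv2.imwrite("pics/c1z.png",cv2.resize(d["image"][:340,150:500],None,fx=1.7,fy=1.7))
E
```

```text
{'red': array([0.4347413 , 0.07003795]), 'green': array([0.49007856, 0.06144799]), 'white': array([0.54541583, 0.05285804]), 'blue': array([0.60075309, 0.04426809])}
red grip 0.04395899559262072 19.998254477977753
 lifted 0.04375975593991198
 contact True [0.43478023 0.07007543 0.12128688] [-0.09026548 -0.58948875  3.60282933]
 t 13.1583
```

View pics/c1z.png

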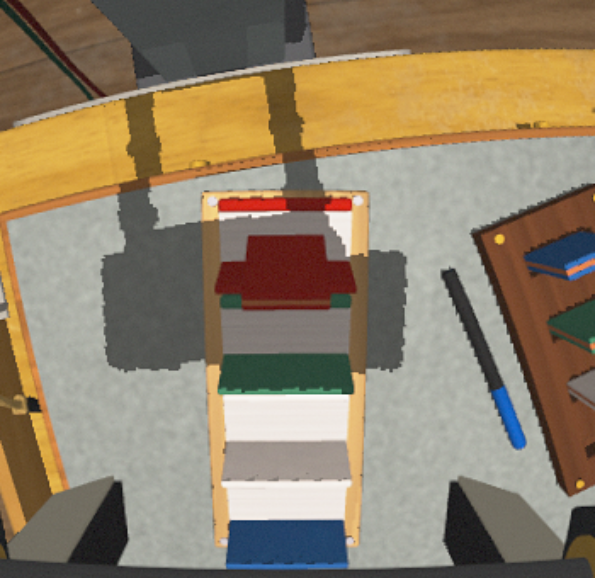

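Red stands centred in its bay, leaning on the backstop (lower edge at about y 237, top at about y 308). Contact came at 0.121, as expected. Now the other three.

```bash
python3 - <<'E'
from job import *
for k in("green","white","blue"): transfer(k)
bot.move_to([.53,.055,.30],down(YB));bot.pause(.2);d=snap("wrist","c2");s=snap("scene","c2s")
a=cv2.resize(d["image"][:340,150:500],None,fx=1.14,fy=1.14);b=cv2.resize(s["image"][150:350,100:400],(a.shape[1],int(200*a.shape[1]/300)))
b=cv2.copyMakeBorder(b,0,a.shape[0]-b.shape[0],0,0,cv2.BORDER_CONSTANT);cv2.imwrite("pics/c2z.png",np.hstack([a,b]))
E
```

```text
green grip 0.04393222557096455 19.998618364334106
 lifted 0.04373625280676503
 contact True [0.49013773 0.06144607 0.12139261] [ 0.2830112  -0.49575525  4.71978833]
 t 22.075
white grip 0.04361906260993879 19.99866485595703
 lifted 0.04355456941005342
 contact True [0.54543341 0.05284373 0.12134018] [-0.4597704   0.62449019  4.28700243]
 t 30.2917
blue grip 0.04393597479304678 19.998540580272675
 lifted 0.043645878848698354
 contact True [0.60079684 0.04426108 0.12144452] [ 0.4688993  -0.28318201  4.21826369]
 t 38.5917
```

View pics/c2z.png

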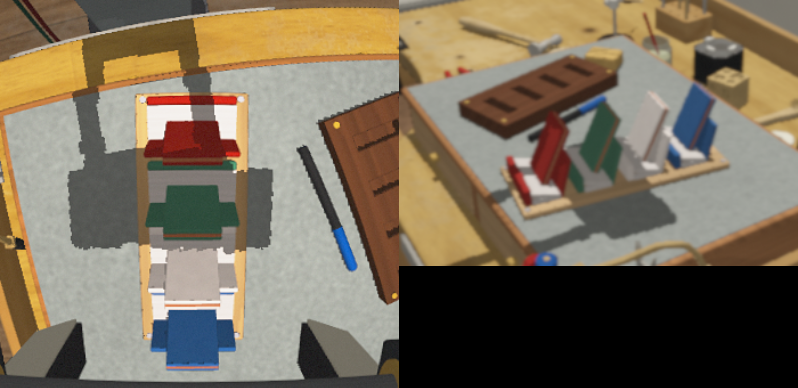

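All four plaques stand in their own bays, centred and leaning back (wrist view x≈192, y 140, 210, 275 and 340), and the rack is empty.

```bash
python3 -c "
from rig import bot
print(bot.hand_in())"
```

```text
the job is handed in; nothing more can be done
None
```

I moved all four plaques, and each stands in the bay of its own colour, about centred and leaning back on its backstop; none fell, it took about 39 s of the 109 s, and the job is handed in (no verdict was returned).

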